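# Turn the nested parts bin so that it stacks

## Task

The empty blue bin has been dropped nested into the grey bin, on top of the brass fittings. Lift it out, turn it half round and set it gently (not dropped) back on the grey bin, so that its feet stand on the grey bin's rim lugs and the two bins are stacked level, fully seated inside the rim, with their yellow-marked ends opposite each other. Leave the grey bin where it stands, upright, and do not disturb the other things on the bench.

Things in the scene. Friction and masses are not known exactly. Their poses are not given: they have to be found in the camera images.
- blue_bin: Empty blue plastic stack-nest bin, loose, 0.15 to 0.31 kg, outside 180 (x) x 68 (y) x 80 mm (z); below 41 mm it steps in to 164 x 35 mm. Origin: centre of the underside; x points to the end with the yellow rim strip and white label, z up. At the start it is nested the same way round in the grey bin, its origin 44 mm above the grey origin.
- grey_bin: Grey bin, same shape and axes as the blue one, loose, standing on the bench; 0.8 kg with brass fittings in its bottom that do not shift or rise above 44 mm. Inside its rim 174 x 63 mm. Origin: centre of the underside. When the blue bin is stacked on it, turned half round, the blue origin is 74 mm above the grey origin, with 4 mm play across and 5 mm along.
- blue_grip (a point): On the blue bin's centre line, 60 mm above its underside, at mid-length: between its upright long walls (2.5 mm thick, 68 mm over the outsides, 41 to 80 mm above the underside), where it can be gripped across. While nested the grey rim ends 5 mm below these walls.
- blue_mark (a point): Middle of the blue bin's rim at its yellow end: 90 mm along x and 80 mm up from its origin.
- blue_foot (a point): Underside of one foot of the blue bin (x -60, y 22.5, z 0 mm). Both bins have four feet level with the underside, at x = -60 and +20 mm on both sides, each 24 mm long and reaching out to y = +-27.5 mm. Nested, they stand on the grey bin's inner step, 44 mm up.
- grey_lug (a point): Top of one rim lug of the grey bin (x +60, y 26.5, z 74 mm). Both bins have four lugs inside the long walls, at x = +60 and -20 mm, each 24 mm long and reaching in to y = +-21.5 mm; their tops lie 6 mm below the rim, so stacked feet sit 6 mm inside the rim.
- grey_mark (a point): Middle of the grey bin's rim at its yellow end: 90 mm along x and 80 mm up from its origin.
- coupling: Bystander: dark grey pipe coupling standing on end, 60 mm across, 55 mm high; origin at the centre of its underside.
- paste_jar: Bystander: closed jar, 68 mm across, 70 mm high; origin at the centre of its underside.
- wrench: Bystander: steel wrench 200 mm long lying flat on the bench; origin near its middle, x along it.
- pipe_tee: Bystander: white plastic pipe tee lying flat, 100 mm long, 48 mm high; origin on the bench below its middle.

How it is judged:
At the end, for the whole second after the job is handed in: Blue bin released, at rest, level (3.4 deg), turned half round on the grey bin, yellow ends opposite: its origin 70 to 77.5 mm above the grey origin, within 9 mm along and 8 mm across. Grey bin upright on the bench, within 50 mm of its start (z of blue_bin in the frame of grey_bin between 0.07 and 0.0775 m and x of blue_bin in the frame of grey_bin between -0.009 and 0.009 m and y of blue_bin in the frame of grey_bin between -0.008 and 0.008 m and x of blue_mark in the frame of grey_bin below -0.075 m and angle between each of grey_bin, blue_bin's own z axis and vertical below 0.06 rad and height (world z) of grey_bin below 0.006 m and distance of grey_bin from where it was at the start of the episode below 0.05 m and linear speed of blue_bin below 0.02 m/s and angular speed of blue_bin below 0.1 rad/s); the robot touches nothing.
It fails at once if the blue bin was dropped (moving faster than 0.6 m/s with the gripper off it) (contact force between the fingers and blue_bin below 0.05 N and linear speed of blue_bin above 0.6 m/s).
It fails at once if the grey bin was shifted by more than 50 mm or tipped by more than 20 degrees (distance of grey_bin from where it was at the start of the episode above 0.05 m or angle between grey_bin's own z axis and vertical above 0.35 rad).
It fails at once if another thing on the bench was moved by more than 40 mm (distance of any of coupling, paste_jar, wrench, pipe_tee from where it was at the start of the episode above 0.04 m).
It also fails if it takes over 38 s, if anything falls off the work surface, if the arm or the gripper's body presses on something with over 40 N, if the wrist force passes 120 N, or if a joint passes its speed limit or range.

## Robot

A 7-joint arm with a two-finger parallel gripper is mounted at the origin on the work surface. World frame = base frame: x ahead of the robot, y to its left, z up, the work surface at z = 0. Lengths are in m, angles in rad, forces in N, time in s.
With the tool pointing down it reaches from about 0.425 to 0.875 m from the base axis. Payload 4.7 kg.
Tool frame: the origin (TCP) lies midway between the tips of the shut fingers; the grasp point (between the pads) lies 19 mm behind it (ctrl.grip_point_offset is the distance from the TCP to the grasp point, in m); z points along the fingers, y is the line along which they close (so a half turn about z gives the same grasp; the last joint's range is limited). The gripper opens to 87 mm and grips with 3 to 60 N. Pads are 19 mm wide; open, the fingers measure 117 mm over their backs; the gripper's body (75 mm by 190 mm) begins 51 mm behind the grasp point.
Start: joints at [-1.33, 0.321, -0.07, 1.45, 0.023, 1.371, -0.057], TCP at [0.146, 0.633, 0.223] pointing down, gripper open.
Joint ranges: [-2.86, 2.86], [-0.3, 2.09], [-1.38, 1.24], [0.06, 2.45], [-1.56, 4.7], [0.09, 2.05], [-2.69, 2.69]. Speed limits (rad/s): [2.57, 2.57, 3.14, 3.14, 3.14, 3.14, 3.14].

## Interface

Orientations are given as a rotation vector (axis times angle).
In Python, from bench import ctrl gives the robot as it stands. The module is installed in compiled form; this text tells all that it offers.
- The arm moves only by the shell command python3 -m handwheel 'ROWS' [OPENING] [FORCE]. ROWS is JSON, a list of rows, each an object of numbers: "x", "y", "z": the shift along the tool's x, y, z in m; "wx", "wy", "wz": the turn, a rotation vector about the tool's x, y, z in degrees. A call has 1 to 10 rows; each row is the pose to reach, as a shift and turn from the pose commanded when the call began, along the tool's axes at that moment; what a row does not reach only later rows make up. A row lasts 1/12 s, in which the tool goes at most 41.7 mm and 7.16 degrees, less where a joint would pass 70% of its speed; a pose out of reach is approached as far as the arm can. A call with a gripper value outside its range is refused whole. OPENING is the finger opening in m, from 0 to 0.087, set as the call begins (- or left out, the last holds). The fingers move at their own pace and stop on an object; FORCE is the grip in N (left out, the last holds). Time passes only in rows, so rows that repeat a pose let the fingers close. It gives the time, the measured TCP pose, the force, the opening and the grip force at its end, in the units of the state.
- ctrl.get_state(): the state, without advancing time (a new reading comes with each control period).
- ctrl.get_image(name): name is "scene" or "top"; returns a dict with "image" (420x560x3 uint8, red, green, blue), "K" (3x3 intrinsics, pixels), "world_to_cam" (4x4, takes a point from world to camera coordinates). Camera axes: x right, y down, z forward; pixel columns grow to the right and rows downward; lengths in m; the calibration is good to about 2 mm. A picture is of the moment at which its call begins. There is no depth.
- ctrl.close_job(): hands the job in; it is judged then, once.
The state is a dict: "time": time; "joint_positions": joint angles; "qd": joint speeds; "joint_torque": joint torques, N m; "position": TCP position; "tool_rot": TCP orientation; "ft_force": force on the tool from outside, world axes, zero at the start; "torque": the same for the moment, N m; "grip_width": opening from 0.0 (shut) to 1.0 (fully open); "grip_force": force on a finger pad.
Only numpy, scipy, OpenCV 4.12 (cv2) and the standard library are available. Lean on these libraries where they do the work, as an engineer would, in place of code of your own. Each camera call takes 0.05 s, during which the arm holds its last target. There are 200 camera calls.

## Working session

There is one attempt and no reset: what is moved stays moved. The work goes in short steps, Python scripts to look and compute and a shell command to move; the robot and the scene stay as the last step left them, time stands still between calls to the robot, and variables do not carry over. Pictures are saved under pics/ and viewed, at most 10 in all, crops included, and the job is handed in when it is done.

```bash
mkdir -p pics
python3 - <<'E'
from bench import ctrl
import cv2,numpy as np
for n in("top","scene"):
    d=ctrl.get_image(n);cv2.imwrite(f"pics/{n}0.png",d["image"][:,:,::-1]);np.savez(f"{n}0.npz",**d)
    w=d["world_to_cam"];print(n,d["K"].tolist(),(-w[:3,:3].T@w[:3,3]).round(3),w[:3,:3].round(2).tolist())
s=ctrl.get_state();print({k:s[k] for k in("time","position","tool_rot","grip_width","ft_force")},ctrl.grip_point_offset)
E
```

```text
top [[544.1510602227606, 0.0, 283.8372843098758], [0.0, 544.1510602227606, 215.7009403191288], [0.0, 0.0, 1.0]] [0.322 0.005 1.404] [[0.0, -1.0, -0.01], [-0.98, 0.0, -0.2], [0.2, 0.01, -0.98]]
scene [[384.41976838182893, 0.0, 277.5288523296294], [0.0, 384.41976838182893, 205.9388007961596], [0.0, 0.0, 1.0]] [ 1.237 -0.361  0.778] [[0.5, 0.87, -0.02], [0.57, -0.34, -0.75], [-0.65, 0.36, -0.67]]
{'time': 0.1, 'position': array([0.1461162 , 0.63285356, 0.22158545]), 'tool_rot': array([-3.55517039e-01, -3.12130332e+00,  2.62630085e-03]), 'grip_width': 1.0008839731012107, 'ft_force': array([ 0.26546277, -0.47374621, -0.25083662])} 0.0187
```

View pics/top0.png

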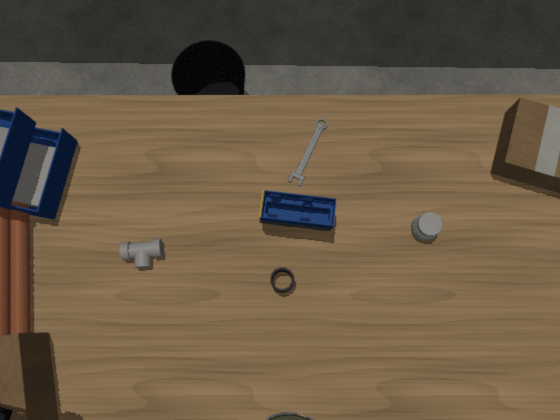

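View pics/scene0.png

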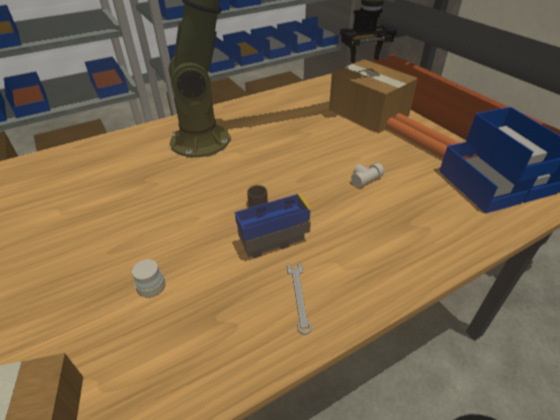

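The top view shows the blue bin centred near (298,210), with its yellow end at left near (263,205). The wrench is at (308,152), the coupling at (283,280), the tee at (142,251) and the jar at (427,227). The scene view confirms the blue bin nested in the grey one at (272,222), yellow end at (305,203).

```bash
cat > h.py <<'E'
import numpy as np,cv2
def ray(d,uv,z):
    w=d["world_to_cam"];R=w[:3,:3];c=-R.T@w[:3,3]
    v=R.T@np.linalg.inv(d["K"])@[uv[0],uv[1],1];return c+v*(z-c[2])/v[2]
def proj(d,p):
    w=d["world_to_cam"];q=d["K"]@(w[:3,:3]@p+w[:3,3]);return q[:2]/q[2]
def crop(d,x0,y0,x1,y1,f,name):
    cv2.imwrite(name,cv2.resize(d["image"][y0:y1,x0:x1,::-1],None,fx=f,fy=f,interpolation=cv2.INTER_CUBIC))
E
python3 - <<'E'
from h import *
d=np.load("top0.npz");im=d["image"]
crop(d,250,180,350,240,8,"pics/c0.png")
hsv=cv2.cvtColor(im,cv2.COLOR_RGB2HSV)
m=cv2.inRange(hsv,(105,90,20),(130,255,255))|cv2.inRange(hsv,(22,140,60),(35,255,255))
b=np.zeros_like(m);b[183:236,254:345]=m[183:236,254:345]
c=max(cv2.findContours(b,0,1)[0],key=cv2.contourArea)
print(cv2.boundingRect(c));r=cv2.minAreaRect(c);P=cv2.boxPoints(r);print(r)
for p in P:print(p.round(1),ray(d,p,.124).round(4))
E
```

```text
(259, 190, 77, 39)
((297.3031005859375, 209.0933837890625), (74.5904541015625, 30.469125747680664), 6.632514476776123)
[258.5 219.9] [0.5723 0.0728 0.124 ]
[262.  189.7] [0.6471 0.065  0.124 ]
[336.1 198.3] [ 0.6255 -0.1142  0.124 ]
[332.6 228.5] [ 0.5512 -0.1044  0.124 ]
```

View pics/c0.png

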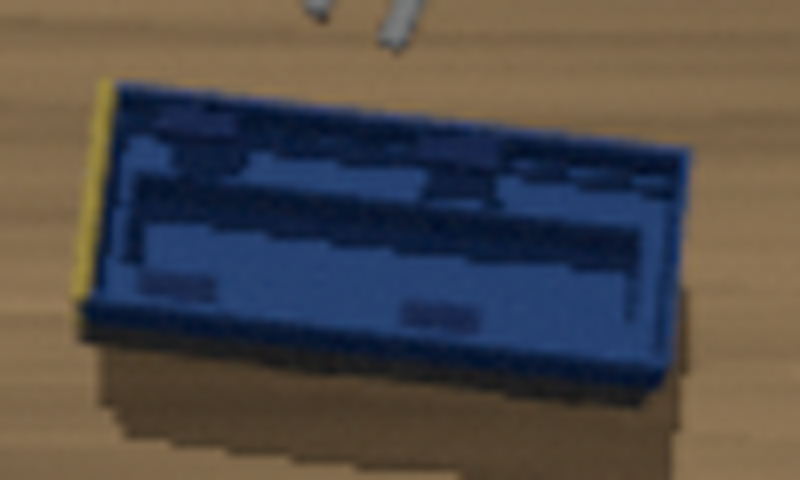

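The crop shows the rim corners at about (100,80), (77,300), (692,150) and (668,362) in crop pixels. The near outer wall is visible below the rim and has to be left out.

Run:
```python
from h import *
from scipy.spatial.transform import Rotation as Ro
d=np.load("top0.npz")
C=np.array([ray(d,(250+a/8-.44,180+b/8-.44),.124)[:2] for a,b in((100,80),(77,300),(692,150),(668,362))])
print(C.round(4),[np.linalg.norm(C[i]-C[j]).round(4) for i,j in((0,1),(2,3),(0,2),(1,3))])
c=C.mean(0);v=(C[0]+C[1]-C[2]-C[3]);yaw=np.arctan2(v[1],v[0]);print("c",c.round(4),"yaw",np.degrees(yaw).round(2))
e=np.load("scene0.npz")
for s,t in((90,34),(90,-34),(-90,34),(-90,-34)):
    p=c+np.array([[np.cos(yaw),-np.sin(yaw)],[np.sin(yaw),np.cos(yaw)]])@[s/1e3,t/1e3]
    print(s,t,proj(e,[*p,.124]).round(1))
crop(e,220,180,320,260,7,"pics/c1.png")
from bench import ctrl
s=ctrl.get_state();R=Ro.from_rotvec(s["tool_rot"]).as_matrix();print(R.round(3))
for n,uv,z in(("coupl",(283,280),.055),("jar",(428,223),.07),("tee",(142,251),.03),("wr1",(321,125),0),("wr2",(296,180),0)):print(n,ray(d,uv,z).round(3))
```

```text
[[ 0.6473  0.0649]
 [ 0.5793  0.0712]
 [ 0.6253 -0.1141]
 [ 0.5603 -0.1057]] [np.float64(0.0683), np.float64(0.0656), np.float64(0.1803), np.float64(0.1779)]
c [ 0.603  -0.0209] yaw 83.44
90 34 [299.  192.5]
90 -34 [310.6 208.2]
-90 34 [234.7 211.5]
-90 -34 [243.7 228.9]
[[-0.974  0.225 -0.   ]
 [ 0.225  0.974 -0.002]
 [-0.    -0.002 -1.   ]]
coupl [0.434 0.014 0.055]
jar [ 0.575 -0.347  0.07 ]
tee [0.51  0.374 0.03 ]
wr1 [ 0.86  -0.088  0.   ]
wr2 [ 0.705 -0.02   0.   ]
```

View pics/c1.png

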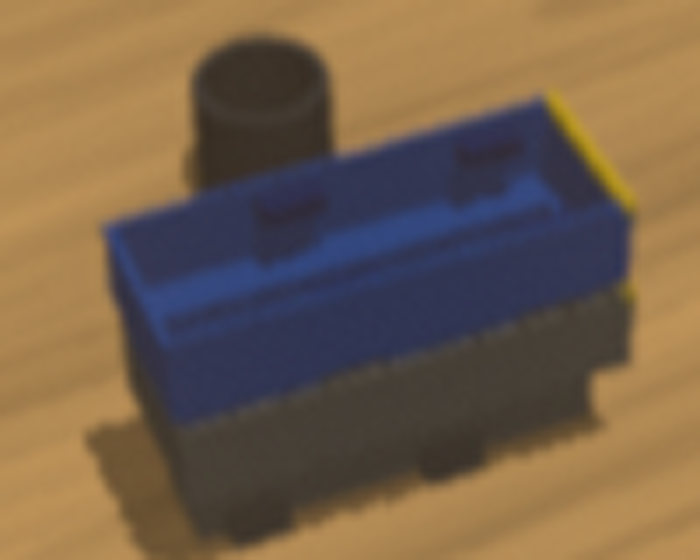

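Predicted rim corners in the scene view match the crop to about 1 px, so centre (0.603,-0.021) and yaw 83.4° hold. I'll move over now.

```bash
python3 -m handwheel '[{"x":-0.03,"y":-0.027},{"x":-0.06,"y":-0.054},{"x":-0.09,"y":-0.081},{"x":-0.12,"y":-0.108},{"x":-0.15,"y":-0.135},{"x":-0.18,"y":-0.162},{"x":-0.21,"y":-0.189},{"x":-0.24,"y":-0.216},{"x":-0.27,"y":-0.243},{"x":-0.30,"y":-0.27}]' 0.087 20
python3 -m handwheel '[{"x":-0.03,"y":-0.027,"wz":7},{"x":-0.06,"y":-0.054,"wz":14},{"x":-0.09,"y":-0.081,"wz":21},{"x":-0.12,"y":-0.108,"wz":28},{"x":-0.15,"y":-0.135,"wz":35},{"x":-0.18,"y":-0.162,"wz":42},{"x":-0.21,"y":-0.189,"wz":49},{"x":-0.24,"y":-0.216,"wz":56},{"x":-0.27,"y":-0.243,"wz":63},{"x":-0.29,"y":-0.264,"wz":70}]'
cat >> h.py <<'E'
from scipy.spatial.transform import Rotation as Ro
def goto(ctrl,p,yaw):
    """shift in tool axes and turn (deg) to TCP p with tool y at world yaw (deg)"""
    s=ctrl.get_state();R=Ro.from_rotvec(s["tool_rot"]).as_matrix()
    cur=np.degrees(np.arctan2(R[1,1],R[0,1]));print("t",round(s["time"],2),"pos",s["position"].round(4),"tool y yaw",cur.round(2),"j",s["joint_positions"].round(2))
    print("F",s["ft_force"].round(1),"grip",s["grip_force"],s["grip_width"])
    print("shift",(R.T@(np.array(p)-s["position"])).round(4),"wz",((cur-yaw+180)%360-180).round(2),"tilt",R[:,2].round(3))
E
python3 - <<'E'
from h import *;from bench import ctrl
goto(ctrl,[.603,-.0209,.088],-6.56)
E
```

```text
t 0.1 pos [0.1461 0.6329 0.2216] tool y yaw 77.0 j [-1.33  0.32 -0.07  1.45  0.02  1.37 -0.06]
F [ 0.3 -0.5 -0.3] grip 0.0 1.0008839731012107
shift [-0.5922 -0.534   0.1345] wz 83.56 tilt [-0.    -0.002 -1.   ]invalid input at $[0]: expected keys x, y, z, wx, wy, wz
invalid input at $[0]: expected keys x, y, z, wx, wy, wz
```

All six keys are needed in every row.

```bash
python3 -m handwheel '[{"x":-0.03,"y":-0.027,"z":0,"wx":0,"wy":0,"wz":0},{"x":-0.06,"y":-0.054,"z":0,"wx":0,"wy":0,"wz":0},{"x":-0.09,"y":-0.081,"z":0,"wx":0,"wy":0,"wz":0},{"x":-0.12,"y":-0.108,"z":0,"wx":0,"wy":0,"wz":0},{"x":-0.15,"y":-0.135,"z":0,"wx":0,"wy":0,"wz":0},{"x":-0.18,"y":-0.162,"z":0,"wx":0,"wy":0,"wz":0},{"x":-0.21,"y":-0.189,"z":0,"wx":0,"wy":0,"wz":0},{"x":-0.24,"y":-0.216,"z":0,"wx":0,"wy":0,"wz":0},{"x":-0.27,"y":-0.243,"z":0,"wx":0,"wy":0,"wz":0},{"x":-0.30,"y":-0.27,"z":0,"wx":0,"wy":0,"wz":0}]' 0.087 20
python3 -m handwheel '[{"x":-0.03,"y":-0.027,"z":0,"wx":0,"wy":0,"wz":7},{"x":-0.06,"y":-0.054,"z":0,"wx":0,"wy":0,"wz":14},{"x":-0.09,"y":-0.081,"z":0,"wx":0,"wy":0,"wz":21},{"x":-0.12,"y":-0.108,"z":0,"wx":0,"wy":0,"wz":28},{"x":-0.15,"y":-0.135,"z":0,"wx":0,"wy":0,"wz":35},{"x":-0.18,"y":-0.162,"z":0,"wx":0,"wy":0,"wz":42},{"x":-0.21,"y":-0.189,"z":0,"wx":0,"wy":0,"wz":49},{"x":-0.24,"y":-0.216,"z":0,"wx":0,"wy":0,"wz":56},{"x":-0.27,"y":-0.243,"z":0,"wx":0,"wy":0,"wz":63},{"x":-0.292,"y":-0.264,"z":0,"wx":0,"wy":0,"wz":70}]'
python3 - <<'E'
from h import *;from bench import ctrl
goto(ctrl,[.603,-.0209,.088],-6.56)
E
```

```text
time: 0.93
position: [0.3784, 0.3008, 0.2224]
tool_rot: [-0.355, -3.121, -0.0]
ft_force: [1.2, -0.3, -0.8]
grip_width: 1.0
grip_force: 0.0
time: 1.77
position: [0.604, -0.0236, 0.2223]
tool_rot: [2.09, 2.343, -0.001]
ft_force: [-0.6, -0.8, -0.9]
grip_width: 1.003
grip_force: 0.0
t 1.77 pos [ 0.604  -0.0236  0.2223] tool y yaw 6.53 j [-0.52  0.25  0.61  1.59 -0.14  1.35  0.23]
F [-0.6 -0.8 -0.9] grip 0.0 1.003029682160332
shift [ 0.003  -0.0007  0.1343] wz 13.09 tilt [ 0.    -0.001 -1.   ]
```

```bash
python3 -m handwheel '[{"x":0.003,"y":-0.001,"z":0.02,"wx":0,"wy":0,"wz":6.5},{"x":0.003,"y":-0.001,"z":0.04,"wx":0,"wy":0,"wz":13.1},{"x":0.003,"y":-0.001,"z":0.06,"wx":0,"wy":0,"wz":13.1},{"x":0.003,"y":-0.001,"z":0.08,"wx":0,"wy":0,"wz":13.1},{"x":0.003,"y":-0.001,"z":0.1,"wx":0,"wy":0,"wz":13.1},{"x":0.003,"y":-0.001,"z":0.115,"wx":0,"wy":0,"wz":13.1},{"x":0.003,"y":-0.001,"z":0.125,"wx":0,"wy":0,"wz":13.1},{"x":0.003,"y":-0.001,"z":0.133,"wx":0,"wy":0,"wz":13.1},{"x":0.003,"y":-0.001,"z":0.133,"wx":0,"wy":0,"wz":13.1}]' 0.087 20
python3 - <<'E'
from h import *;from bench import ctrl
goto(ctrl,[.603,-.0209,.088],-6.56)
for n,b in(("top",(240,150,360,250)),("scene",(200,140,340,270))):
    d=ctrl.get_image(n);crop(d,*b,4,f"pics/g_{n}.png")
a=cv2.imread("pics/g_top.png");b=cv2.imread("pics/g_scene.png")
cv2.imwrite("pics/g.png",np.hstack([cv2.resize(a,(390,325)),cv2.resize(b,(400,325))]))
E
```

```text
time: 2.52
position: [0.6005, -0.0171, 0.0879]
tool_rot: [-2.335, -2.099, 0.004]
ft_force: [-0.1, 0.0, -0.0]
grip_width: 0.999
grip_force: 0.0
t 2.52 pos [ 0.6005 -0.0171  0.0879] tool y yaw -6.09 j [-0.52  0.36  0.61  1.75 -0.23  1.1   0.06]
F [-0.1  0.  -0. ] grip 0.0 0.9989276979412433
shift [-0.0035  0.0029 -0.0001] wz 0.47 tilt [-0.003 -0.    -1.   ]
```

View pics/g.png

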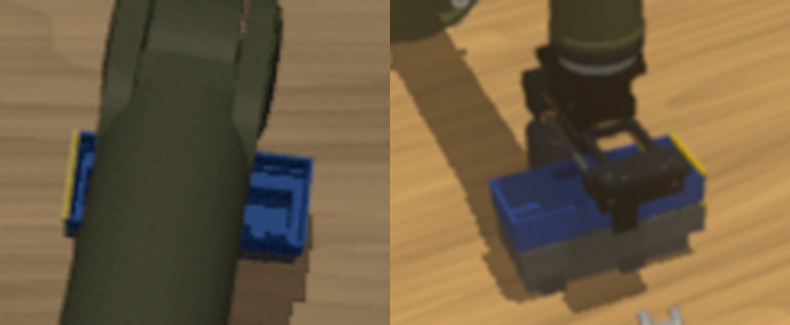

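The fingers straddle the long walls at mid-length, with the near finger at (625,210) in the right half and clear of the grey rim. I'll make a small correction and close.

```bash
python3 -m handwheel '[{"x":-0.0035,"y":0.003,"z":0,"wx":0,"wy":0,"wz":0.5},{"x":-0.0035,"y":0.003,"z":0,"wx":0,"wy":0,"wz":0.5},{"x":-0.0035,"y":0.003,"z":0,"wx":0,"wy":0,"wz":0.5}]'
python3 -m handwheel '[{"x":0,"y":0,"z":0,"wx":0,"wy":0,"wz":0},{"x":0,"y":0,"z":0,"wx":0,"wy":0,"wz":0},{"x":0,"y":0,"z":0,"wx":0,"wy":0,"wz":0},{"x":0,"y":0,"z":0,"wx":0,"wy":0,"wz":0},{"x":0,"y":0,"z":0,"wx":0,"wy":0,"wz":0},{"x":0,"y":0,"z":0,"wx":0,"wy":0,"wz":0}]' 0.05 30
python3 - <<'E'
from h import *;from bench import ctrl
goto(ctrl,[.603,-.0209,.088],-6.56)
E
```

```text
time: 2.87
position: [0.605, -0.0216, 0.0905]
tool_rot: [2.345, 2.088, 0.002]
ft_force: [-0.6, -0.4, 0.9]
grip_width: 1.002
grip_force: 0.0
time: 3.37
position: [0.6039, -0.0209, 0.0896]
tool_rot: [-2.345, -2.09, 0.0]
ft_force: [-1.8, 0.6, 1.5]
grip_width: 0.779
grip_force: 30.0
t 3.37 pos [ 0.6039 -0.0209  0.0896] tool y yaw -6.59 j [-0.51  0.36  0.61  1.74 -0.23  1.11  0.06]
F [-1.8  0.6  1.5] grip 29.98711501713842 0.7794022314822912
shift [-0.0002 -0.0009  0.0016] wz -0.03 tilt [-0.001  0.    -1.   ]
```

The opening of 67.8 mm matches the 68 mm wall width. Lifting now.

```bash
python3 -m handwheel '[{"x":0,"y":0,"z":-0.005,"wx":0,"wy":0,"wz":0},{"x":0,"y":0,"z":-0.015,"wx":0,"wy":0,"wz":0},{"x":0,"y":0,"z":-0.03,"wx":0,"wy":0,"wz":0},{"x":0,"y":0,"z":-0.045,"wx":0,"wy":0,"wz":0},{"x":0,"y":0,"z":-0.06,"wx":0,"wy":0,"wz":0},{"x":0,"y":0,"z":-0.075,"wx":0,"wy":0,"wz":0},{"x":0,"y":0,"z":-0.09,"wx":0,"wy":0,"wz":0},{"x":0,"y":0,"z":-0.105,"wx":0,"wy":0,"wz":0},{"x":0,"y":0,"z":-0.12,"wx":0,"wy":0,"wz":0}]'
python3 -m handwheel '[{"x":0,"y":0,"z":0,"wx":0,"wy":0,"wz":4},{"x":0,"y":0,"z":0,"wx":0,"wy":0,"wz":10},{"x":0,"y":0,"z":0,"wx":0,"wy":0,"wz":17},{"x":0,"y":0,"z":0,"wx":0,"wy":0,"wz":24},{"x":0,"y":0,"z":0,"wx":0,"wy":0,"wz":31},{"x":0,"y":0,"z":0,"wx":0,"wy":0,"wz":38},{"x":0,"y":0,"z":0,"wx":0,"wy":0,"wz":45},{"x":0,"y":0,"z":0,"wx":0,"wy":0,"wz":52},{"x":0,"y":0,"z":0,"wx":0,"wy":0,"wz":56},{"x":0,"y":0,"z":0,"wx":0,"wy":0,"wz":60}]'
python3 - <<'E'
from h import *;from bench import ctrl
goto(ctrl,[.603,-.0209,.2],173.44)
d=ctrl.get_image("scene");np.savez("s1.npz",**d);cv2.imwrite("pics/s1.png",d["image"][:,:,::-1])
E
```

```text
time: 4.12
position: [0.6043, -0.0212, 0.2111]
tool_rot: [2.345, 2.089, 0.001]
ft_force: [0.3, 0.3, -1.9]
grip_width: 0.778
grip_force: 30.0
time: 4.95
position: [0.6043, -0.0211, 0.2103]
tool_rot: [3.077, 0.632, 0.001]
ft_force: [0.2, -0.0, -1.0]
grip_width: 0.779
grip_force: 30.0
t 4.95 pos [ 0.6043 -0.0211  0.2103] tool y yaw -66.8 j [-0.66  0.28  0.79  1.61 -0.21  1.33 -1.01]
F [ 0.2 -0.  -1. ] grip 29.982860600575805 0.7792216078389831
shift [-0.0012 -0.0007  0.0103] wz 119.76 tilt [ 0.001  0.    -1.   ]
```

View pics/s1.png

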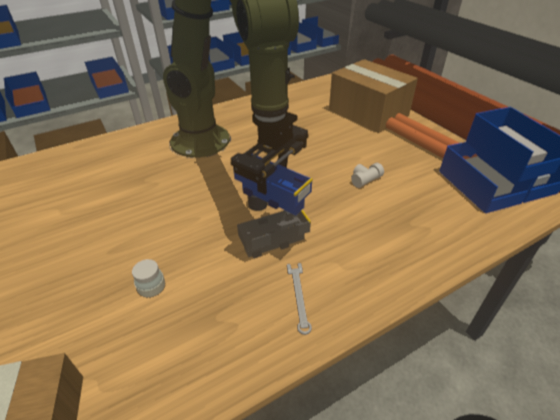

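The blue bin is held level at (273,188), clear of the grey bin at (273,232), which has not moved. I'll keep turning and see how far the wrist goes.

```bash
python3 -m handwheel '[{"x":0,"y":0,"z":0,"wx":0,"wy":0,"wz":5},{"x":0,"y":0,"z":0,"wx":0,"wy":0,"wz":12},{"x":0,"y":0,"z":0,"wx":0,"wy":0,"wz":19},{"x":0,"y":0,"z":0,"wx":0,"wy":0,"wz":26},{"x":0,"y":0,"z":0,"wx":0,"wy":0,"wz":33},{"x":0,"y":0,"z":0,"wx":0,"wy":0,"wz":40},{"x":0,"y":0,"z":0,"wx":0,"wy":0,"wz":47},{"x":0,"y":0,"z":0,"wx":0,"wy":0,"wz":54},{"x":0,"y":0,"z":0,"wx":0,"wy":0,"wz":61},{"x":0,"y":0,"z":0,"wx":0,"wy":0,"wz":68}]'
python3 -m handwheel '[{"x":0,"y":0,"z":0,"wx":0,"wy":0,"wz":6},{"x":0,"y":0,"z":0,"wx":0,"wy":0,"wz":12},{"x":0,"y":0,"z":0,"wx":0,"wy":0,"wz":18},{"x":0,"y":0,"z":0,"wx":0,"wy":0,"wz":23}]'
python3 - <<'E'
from h import *;from bench import ctrl
goto(ctrl,[.603,-.0209,.2],173.44)
E
```

```text
time: 5.83
position: [0.6044, -0.021, 0.2102]
tool_rot: [-2.904, 1.198, -0.001]
ft_force: [0.1, 0.8, -1.7]
grip_width: 0.782
grip_force: 30.0
time: 6.17
position: [0.6044, -0.0209, 0.2102]
tool_rot: [-2.607, 1.751, -0.001]
ft_force: [0.3, -0.4, -2.2]
grip_width: 0.78
grip_force: 30.0
t 6.17 pos [ 0.6044 -0.0209  0.2102] tool y yaw -157.78 j [-0.86  0.37  1.08  1.62 -0.33  1.35 -2.49]
F [ 0.3 -0.4 -2.2] grip 29.98138551134616 0.7803388573300067
shift [-0.0006  0.0013  0.0102] wz 28.78 tilt [ 0.001  0.    -1.   ]
```

```bash
python3 -m handwheel '[{"x":0,"y":0,"z":0,"wx":0,"wy":0,"wz":4},{"x":0,"y":0,"z":0,"wx":0,"wy":0,"wz":8},{"x":0,"y":0,"z":0,"wx":0,"wy":0,"wz":12},{"x":0,"y":0,"z":0,"wx":0,"wy":0,"wz":16},{"x":0,"y":0,"z":0,"wx":0,"wy":0,"wz":20},{"x":0,"y":0,"z":0,"wx":0,"wy":0,"wz":24},{"x":0,"y":0,"z":0,"wx":0,"wy":0,"wz":28.8},{"x":0,"y":0,"z":0,"wx":0,"wy":0,"wz":28.8},{"x":0,"y":0,"z":0,"wx":0,"wy":0,"wz":28.8}]'
python3 - <<'E'
from h import *;from bench import ctrl
goto(ctrl,[.603,-.0209,.2],173.44)
E
```

```text
time: 6.92
position: [0.6259, -0.0642, 0.1859]
tool_rot: [-2.146, 2.268, 0.062]
ft_force: [-0.4, -0.1, -0.9]
grip_width: 0.778
grip_force: 30.0
t 6.92 pos [ 0.6259 -0.0642  0.1859] tool y yaw 176.87 j [-0.79  0.58  1.24  1.57 -0.59  1.42 -2.69]
F [-0.4 -0.1 -0.9] grip 29.98744224663824 0.7775603289383414
shift [-0.0425  0.0255 -0.012 ] wz 3.43 tilt [-0.014  0.041 -0.999]
```

The joint 7 limit shows up about 15° short. Yawing the other way has more range (the azimuth and the joint 3 range both help), so I'll turn back and go round that way.

```bash
python3 -m handwheel '[{"x":0,"y":0,"z":0,"wx":0,"wy":0,"wz":-5},{"x":0,"y":0,"z":0,"wx":0,"wy":0,"wz":-10},{"x":0,"y":0,"z":0,"wx":0,"wy":0,"wz":-15},{"x":0,"y":0,"z":0,"wx":0,"wy":0,"wz":-20},{"x":0,"y":0,"z":0,"wx":0,"wy":0,"wz":-25},{"x":0,"y":0,"z":0,"wx":0,"wy":0,"wz":-30},{"x":0,"y":0,"z":0,"wx":0,"wy":0,"wz":-35},{"x":0,"y":0,"z":0,"wx":0,"wy":0,"wz":-40},{"x":0,"y":0,"z":0,"wx":0,"wy":0,"wz":-45},{"x":0,"y":0,"z":0,"wx":0,"wy":0,"wz":-50}]'
python3 - <<'E'
from h import *;from bench import ctrl
goto(ctrl,[.603,-.0209,.21],-6.56)
E
```

```text
time: 7.75
position: [0.6266, -0.0611, 0.1872]
tool_rot: [-2.892, 1.129, 0.041]
ft_force: [0.2, -0.3, -1.7]
grip_width: 0.779
grip_force: 30.0
t 7.75 pos [ 0.6266 -0.0611  0.1872] tool y yaw -132.66 j [-0.7   0.47  1.05  1.57 -0.45  1.37 -1.91]
F [ 0.2 -0.3 -1.7] grip 29.98499137815088 0.778759460909491
shift [-0.0454 -0.0141 -0.0207] wz -126.1 tilt [-0.011  0.044 -0.999]
```

```bash
cat >> h.py <<'E'
def full(ctrl,p,yaw):
    s=ctrl.get_state();R=Ro.from_rotvec(s["tool_rot"]).as_matrix();a=np.radians(yaw)
    y=np.array([np.cos(a),np.sin(a),0]);z=np.array([0,0,-1.]);D=np.c_[np.cross(y,z),y,z]
    print("full shift",(R.T@(np.array(p)-s["position"])).round(4),"w",np.degrees(Ro.from_matrix(R.T@D).as_rotvec()).round(2))
E
python3 - <<'E'
from h import *;from bench import ctrl
full(ctrl,[.603,-.0209,.21],-132.66)
E
```

```text
full shift [-0.0454 -0.0141 -0.0207] w [-1.4   2.17  0.03]
```

```bash
python3 -m handwheel '[{"x":-0.015,"y":-0.005,"z":-0.007,"wx":-0.5,"wy":0.7,"wz":0},{"x":-0.03,"y":-0.01,"z":-0.014,"wx":-1,"wy":1.4,"wz":0},{"x":-0.0454,"y":-0.014,"z":-0.0207,"wx":-1.4,"wy":2.17,"wz":0},{"x":-0.0454,"y":-0.014,"z":-0.0207,"wx":-1.4,"wy":2.17,"wz":0}]'
python3 -m handwheel '[{"x":0,"y":0,"z":0,"wx":0,"wy":0,"wz":-6},{"x":0,"y":0,"z":0,"wx":0,"wy":0,"wz":-13},{"x":0,"y":0,"z":0,"wx":0,"wy":0,"wz":-20},{"x":0,"y":0,"z":0,"wx":0,"wy":0,"wz":-27},{"x":0,"y":0,"z":0,"wx":0,"wy":0,"wz":-34},{"x":0,"y":0,"z":0,"wx":0,"wy":0,"wz":-41},{"x":0,"y":0,"z":0,"wx":0,"wy":0,"wz":-48},{"x":0,"y":0,"z":0,"wx":0,"wy":0,"wz":-55},{"x":0,"y":0,"z":0,"wx":0,"wy":0,"wz":-62},{"x":0,"y":0,"z":0,"wx":0,"wy":0,"wz":-69}]'
python3 -m handwheel '[{"x":0,"y":0,"z":0,"wx":0,"wy":0,"wz":-7},{"x":0,"y":0,"z":0,"wx":0,"wy":0,"wz":-14},{"x":0,"y":0,"z":0,"wx":0,"wy":0,"wz":-21},{"x":0,"y":0,"z":0,"wx":0,"wy":0,"wz":-28},{"x":0,"y":0,"z":0,"wx":0,"wy":0,"wz":-35},{"x":0,"y":0,"z":0,"wx":0,"wy":0,"wz":-42},{"x":0,"y":0,"z":0,"wx":0,"wy":0,"wz":-49},{"x":0,"y":0,"z":0,"wx":0,"wy":0,"wz":-56},{"x":0,"y":0,"z":0,"wx":0,"wy":0,"wz":-63},{"x":0,"y":0,"z":0,"wx":0,"wy":0,"wz":-70}]'
python3 -m handwheel '[{"x":0,"y":0,"z":0,"wx":0,"wy":0,"wz":-7},{"x":0,"y":0,"z":0,"wx":0,"wy":0,"wz":-14},{"x":0,"y":0,"z":0,"wx":0,"wy":0,"wz":-21},{"x":0,"y":0,"z":0,"wx":0,"wy":0,"wz":-28},{"x":0,"y":0,"z":0,"wx":0,"wy":0,"wz":-35},{"x":0,"y":0,"z":0,"wx":0,"wy":0,"wz":-42},{"x":0,"y":0,"z":0,"wx":0,"wy":0,"wz":-49},{"x":0,"y":0,"z":0,"wx":0,"wy":0,"wz":-56},{"x":0,"y":0,"z":0,"wx":0,"wy":0,"wz":-63},{"x":0,"y":0,"z":0,"wx":0,"wy":0,"wz":-70}]'
python3 - <<'E'
from h import *;from bench import ctrl
goto(ctrl,[.603,-.0209,.21],173.44)
E
```

```text
time: 8.08
position: [0.6031, -0.0165, 0.2107]
tool_rot: [-2.924, 1.14, 0.001]
ft_force: [-0.1, -0.1, -1.1]
grip_width: 0.777
grip_force: 30.0
time: 8.92
position: [0.6032, -0.022, 0.2096]
tool_rot: [3.059, 0.717, -0.001]
ft_force: [-0.2, -0.6, -2.0]
grip_width: 0.779
grip_force: 30.0
time: 9.75
position: [0.6032, -0.0221, 0.2096]
tool_rot: [-2.095, -2.341, 0.001]
ft_force: [-0.4, 0.9, -1.8]
grip_width: 0.776
grip_force: 30.0
time: 10.58
position: [0.6032, -0.0222, 0.2096]
tool_rot: [-0.373, -3.119, 0.001]
ft_force: [-0.0, 0.3, -1.8]
grip_width: 0.781
grip_force: 30.0
t 10.58 pos [ 0.6032 -0.0222  0.2096] tool y yaw 76.36 j [-0.45  0.24  0.52  1.61 -0.12  1.32  1.43]
F [-0.   0.3 -1.8] grip 29.982096659950912 0.7809489108150834
shift [ 0.0005  0.0012 -0.0004] wz -97.08 tilt [-0.    -0.001 -1.   ]
```

```bash
python3 -m handwheel '[{"x":0,"y":0,"z":0,"wx":0,"wy":0,"wz":-7},{"x":0,"y":0,"z":0,"wx":0,"wy":0,"wz":-14},{"x":0,"y":0,"z":0,"wx":0,"wy":0,"wz":-21},{"x":0,"y":0,"z":0,"wx":0,"wy":0,"wz":-28},{"x":0,"y":0,"z":0,"wx":0,"wy":0,"wz":-35},{"x":0,"y":0,"z":0,"wx":0,"wy":0,"wz":-42},{"x":0,"y":0,"z":0,"wx":0,"wy":0,"wz":-49},{"x":0,"y":0,"z":0,"wx":0,"wy":0,"wz":-56},{"x":0,"y":0,"z":0,"wx":0,"wy":0,"wz":-63},{"x":0,"y":0,"z":0,"wx":0,"wy":0,"wz":-66}]'
python3 -m handwheel '[{"x":0,"y":0,"z":0,"wx":0,"wy":0,"wz":-2},{"x":0,"y":0,"z":0,"wx":0,"wy":0,"wz":-4},{"x":0,"y":0,"z":0,"wx":0,"wy":0,"wz":-6},{"x":0,"y":0,"z":0,"wx":0,"wy":0,"wz":-8},{"x":0,"y":0,"z":0,"wx":0,"wy":0,"wz":-10}]'
python3 - <<'E'
from h import *;from bench import ctrl
goto(ctrl,[.603,-.0209,.21],173.44)
E
```

```text
time: 11.42
position: [0.6032, -0.0222, 0.2096]
tool_rot: [1.385, -2.819, 0.001]
ft_force: [-0.2, -0.9, -1.4]
grip_width: 0.778
grip_force: 30.0
time: 11.83
position: [0.6031, -0.0221, 0.2094]
tool_rot: [1.62, -2.69, 0.002]
ft_force: [-0.3, -0.6, -1.5]
grip_width: 0.775
grip_force: 30.0
t 11.83 pos [ 0.6031 -0.0221  0.2094] tool y yaw 152.12 j [-0.21  0.23  0.24  1.6  -0.05  1.32  2.69]
F [-0.3 -0.6 -1.5] grip 29.98696530237794 0.7753777128351315
shift [-0.001   0.0007 -0.0006] wz -21.32 tilt [-0.001 -0.002 -1.   ]
```

```bash
python3 -m handwheel '[{"x":0,"y":0,"z":0,"wx":0,"wy":0,"wz":-1.5},{"x":0,"y":0,"z":0,"wx":0,"wy":0,"wz":-3},{"x":0,"y":0,"z":0,"wx":0,"wy":0,"wz":-4.5},{"x":0,"y":0,"z":0,"wx":0,"wy":0,"wz":-6},{"x":0,"y":0,"z":0,"wx":0,"wy":0,"wz":-7.5},{"x":0,"y":0,"z":0,"wx":0,"wy":0,"wz":-9},{"x":0,"y":0,"z":0,"wx":0,"wy":0,"wz":-10}]'
python3 - <<'E'
from h import *;from bench import ctrl
goto(ctrl,[.603,-.0209,.21],173.44)
E
```

```text
time: 12.42
position: [0.6032, -0.0227, 0.2098]
tool_rot: [1.847, -2.541, 0.002]
ft_force: [1.3, 1.0, -2.5]
grip_width: 0.776
grip_force: 30.0
t 12.42 pos [ 0.6032 -0.0227  0.2098] tool y yaw 162.02 j [ 0.52  0.29 -0.64  1.57  0.18  1.34  2.69]
F [ 1.3  1.  -2.5] grip 29.987059053964913 0.7755177756069422
shift [-0.0016  0.0008 -0.0002] wz -11.42 tilt [-0.    -0.001 -1.   ]
```

```bash
python3 -m handwheel '[{"x":0,"y":0,"z":0,"wx":0,"wy":0,"wz":-1.5},{"x":0,"y":0,"z":0,"wx":0,"wy":0,"wz":-3},{"x":0,"y":0,"z":0,"wx":0,"wy":0,"wz":-4.5},{"x":0,"y":0,"z":0,"wx":0,"wy":0,"wz":-6},{"x":0,"y":0,"z":0,"wx":0,"wy":0,"wz":-7}]'
python3 - <<'E'
from h import *;from bench import ctrl
goto(ctrl,[.603,-.0209,.21],173.44)
E
```

```text
time: 12.83
position: [0.6032, -0.023, 0.2096]
tool_rot: [1.997, -2.423, 0.001]
ft_force: [0.3, -0.6, -1.5]
grip_width: 0.775
grip_force: 30.0
t 12.83 pos [ 0.6032 -0.023   0.2096] tool y yaw 169.0 j [ 0.81  0.4  -1.03  1.56  0.35  1.38  2.69]
F [ 0.3 -0.6 -1.5] grip 29.98675030656159 0.7751201335047464
shift [-0.002   0.0006 -0.0004] wz -4.44 tilt [-0.    -0.002 -1.   ]
```

```bash
python3 -m handwheel '[{"x":0,"y":0,"z":0,"wx":0,"wy":0,"wz":-1.5},{"x":-0.001,"y":0,"z":0,"wx":0,"wy":0,"wz":-3},{"x":-0.002,"y":0.0005,"z":0,"wx":0,"wy":0,"wz":-4.4},{"x":-0.002,"y":0.0005,"z":0,"wx":0,"wy":0,"wz":-4.4},{"x":-0.002,"y":0.0005,"z":0,"wx":0,"wy":0,"wz":-4.4},{"x":-0.002,"y":0.0005,"z":0,"wx":0,"wy":0,"wz":-4.4}]'
python3 - <<'E'
from h import *;from bench import ctrl
goto(ctrl,[.603,-.0209,.165],173.44)
t=ctrl.get_image("top");s=ctrl.get_image("scene");np.savez("t2.npz",**t);np.savez("s2.npz",**s)
crop(t,235,150,365,255,3,"pics/a.png");crop(s,205,140,335,265,3,"pics/b.png")
a=cv2.imread("pics/a.png");b=cv2.imread("pics/b.png");H=375
cv2.imwrite("pics/v2.png",np.hstack([cv2.copyMakeBorder(a,0,H-a.shape[0],0,0,0),b]))
E
```

```text
time: 13.33
position: [0.603, -0.0206, 0.209]
tool_rot: [2.086, -2.346, 0.0]
ft_force: [0.8, 0.3, -1.5]
grip_width: 0.779
grip_force: 30.0
t 13.33 pos [ 0.603  -0.0206  0.209 ] tool y yaw 173.28 j [ 0.89  0.48 -1.2   1.56  0.45  1.41  2.69]
F [ 0.8  0.3 -1.5] grip 29.987217583693564 0.7786304287062755
shift [ 0.0002 -0.0001  0.044 ] wz -0.16 tilt [-0.001 -0.002 -1.   ]
```

View pics/v2.png

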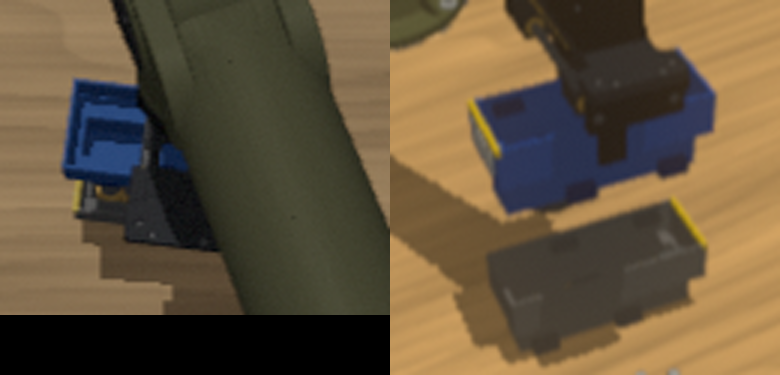

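The left half (top view) shows blue's plain end at (75,125) and grey's yellow end at (78,195). The right half (scene view) shows blue's yellow end at (483,128) and grey's at (690,223), so the ends are opposite. I'll measure both rims.

Run:
```python
from h import *
s=np.load("s2.npz")
y=np.radians(83.44);ex=np.array([np.cos(y),np.sin(y)]);ey=np.array([-ex[1],ex[0]]);c0=np.array([.603,-.0209])
def loc(px,z):
    p=ray(s,(205+(px[0]-390)/3-.33,140+px[1]/3-.33),z)[:2]-c0;return (np.array([p@ex,p@ey])*1e3).round(1)
for n,z,L in(("grey",.08,[(672,200),(706,247),(488,254)]),("blue",.2435,[(470,100),(497,152),(680,50),(714,95)])):
    for p in L:print(n,p,loc(p,z))
hsv=cv2.cvtColor(s["image"],cv2.COLOR_RGB2HSV)
m=cv2.inRange(hsv,(20,130,90),(35,255,255))
for n,z,(x0,y0,x1,y1) in(("grey",.08,(290,198,318,230)),("blue",.2435,(225,165,250,200))):
    q=np.argwhere(m[y0:y1,x0:x1])[:,::-1]+[x0,y0]
    r=cv2.minAreaRect(q.astype(np.float32));print(n,len(q),r)
    print([(np.array([(ray(s,p,z)[:2]-c0)@ex,(ray(s,p,z)[:2]-c0)@ey])*1e3).round(1) for p in [q.mean(0),q[q[:,1].argmin()],q[q[:,1].argmax()]]])
```

```text
grey (672, 200) [87.6 28.7]
grey (706, 247) [ 87.8 -38.6]
grey (488, 254) [-87.7  31.3]
blue (470, 100) [-86.6  34.5]
blue (497, 152) [-88.5 -34.2]
blue (680, 50) [90.5 27.5]
blue (714, 95) [ 87.5 -38.4]
grey 67 ((304.1538391113281, 213.73077392578125), (20.246557235717773, 3.328200101852417), 56.30992889404297)
[array([87.9, -3.9]), array([90.8, 33.2]), array([ 85.5, -37.5])]
blue 57 ((235.8302001953125, 182.0943603515625), (20.591259002685547, 2.9138574600219727), 60.945396423339844)
[array([-88.3,  -2.5]), array([-87.3,  34.8]), array([-89.9, -36.1])]
```

```bash
python3 -m handwheel '[{"x":0.0005,"y":-0.001,"z":0.008,"wx":0,"wy":0,"wz":-0.2},{"x":0.0005,"y":-0.001,"z":0.016,"wx":0,"wy":0,"wz":-0.2},{"x":0.0005,"y":-0.001,"z":0.024,"wx":0,"wy":0,"wz":-0.2},{"x":0.0005,"y":-0.001,"z":0.032,"wx":0,"wy":0,"wz":-0.2},{"x":0.0005,"y":-0.001,"z":0.04,"wx":0,"wy":0,"wz":-0.2},{"x":0.0005,"y":-0.001,"z":0.048,"wx":0,"wy":0,"wz":-0.2},{"x":0.0005,"y":-0.001,"z":0.056,"wx":0,"wy":0,"wz":-0.2},{"x":0.0005,"y":-0.001,"z":0.06,"wx":0,"wy":0,"wz":-0.2},{"x":0.0005,"y":-0.001,"z":0.06,"wx":0,"wy":0,"wz":-0.2},{"x":0.0005,"y":-0.001,"z":0.06,"wx":0,"wy":0,"wz":-0.2}]'
python3 - <<'E'
from h import *;from bench import ctrl
p=[.6039,-.0214,.1196]
goto(ctrl,p,173.44);full(ctrl,p,173.44)
s=ctrl.get_image("scene");np.savez("s3.npz",**s);t=ctrl.get_image("top");np.savez("t3.npz",**t)
crop(s,215,150,325,250,5,"pics/b3.png")
E
```

```text
time: 14.27
position: [0.6037, -0.0209, 0.1487]
tool_rot: [2.091, -2.342, -0.001]
ft_force: [0.4, -0.0, -1.5]
grip_width: 0.774
grip_force: 30.0
t 14.27 pos [ 0.6037 -0.0209  0.1487] tool y yaw 173.52 j [ 0.87  0.53 -1.16  1.63  0.5   1.31  2.66]
F [ 0.4 -0.  -1.5] grip 29.987183958292007 0.7742394794435531
shift [ 0.0004 -0.0003  0.0291] wz 0.08 tilt [-0.002 -0.001 -1.   ]
full shift [ 0.0004 -0.0003  0.0291] w [ 0.1  -0.06  0.08]
```

View pics/b3.png

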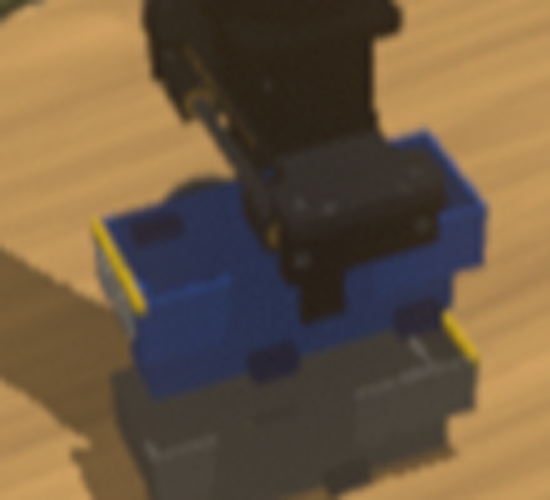

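The blue bin hovers level over the grey one. Its right near rim corner is at (487,208), and grey's near yellow corner at (477,360). Next I'll check the relative offset.

Run:
```python
from h import *
s=np.load("s3.npz")
y=np.radians(83.44);ex=np.array([np.cos(y),np.sin(y)]);ey=np.array([-ex[1],ex[0]]);c0=np.array([.603,-.0209])
def loc(px,z):
    p=ray(s,(215+px[0]/5-.4,150+px[1]/5-.4),z)[:2]-c0;return (np.array([p@ex,p@ey])*1e3).round(1)
for n,z,L in(("grey",.08,[(477,360),(115,374)]),("blue",.183,[(487,208),(143,312),(93,220),(428,133)])):
    for p in L:print(n,p,loc(p,z))
```

```text
grey (477, 360) [ 88.5 -37.3]
grey (115, 374) [-87.2  30.8]
blue (487, 208) [ 89. -38.]
blue (143, 312) [-88.5 -39.2]
blue (93, 220) [-88.4  33. ]
blue (428, 133) [89.1 27.8]
```

The offsets agree to about 1 mm, so I'll lower gently.

```bash
python3 -m handwheel '[{"x":0,"y":0,"z":0.005,"wx":0,"wy":0,"wz":0},{"x":0,"y":0,"z":0.01,"wx":0,"wy":0,"wz":0},{"x":0,"y":0,"z":0.015,"wx":0,"wy":0,"wz":0},{"x":0,"y":0,"z":0.019,"wx":0,"wy":0,"wz":0},{"x":0,"y":0,"z":0.022,"wx":0,"wy":0,"wz":0},{"x":0,"y":0,"z":0.024,"wx":0,"wy":0,"wz":0},{"x":0,"y":0,"z":0.025,"wx":0,"wy":0,"wz":0},{"x":0,"y":0,"z":0.026,"wx":0,"wy":0,"wz":0},{"x":0,"y":0,"z":0.027,"wx":0,"wy":0,"wz":0}]'
python3 -m handwheel '[{"x":0,"y":0,"z":0.001,"wx":0,"wy":0,"wz":0},{"x":0,"y":0,"z":0.002,"wx":0,"wy":0,"wz":0},{"x":0,"y":0,"z":0.002,"wx":0,"wy":0,"wz":0},{"x":0,"y":0,"z":0.002,"wx":0,"wy":0,"wz":0}]'
python3 - <<'E'
from h import *;from bench import ctrl
p=[.6039,-.0214,.1196]
goto(ctrl,p,173.44)
E
```

```text
time: 15.12
position: [0.6038, -0.0209, 0.122]
tool_rot: [2.091, -2.342, -0.0]
ft_force: [-0.4, 0.2, -2.0]
grip_width: 0.782
grip_force: 30.0
time: 15.45
position: [0.6037, -0.021, 0.1199]
tool_rot: [2.091, -2.342, -0.001]
ft_force: [0.6, -0.7, -2.3]
grip_width: 0.776
grip_force: 30.0
t 15.45 pos [ 0.6037 -0.021   0.1199] tool y yaw 173.51 j [ 0.86  0.55 -1.14  1.67  0.52  1.27  2.64]
F [ 0.6 -0.7 -2.3] grip 29.98710631392896 0.775962626283185
shift [ 0.0004 -0.0003  0.0003] wz 0.07 tilt [-0.002 -0.001 -1.   ]
```

Still carrying full weight, with no contact on the lugs or rim yet. Continuing in 0.5 to 1 mm steps.

```bash
for i in 1 2; do :; done; python3 -m handwheel '[{"x":0,"y":0,"z":0.0005,"wx":0,"wy":0,"wz":0},{"x":0,"y":0,"z":0.001,"wx":0,"wy":0,"wz":0},{"x":0,"y":0,"z":0.001,"wx":0,"wy":0,"wz":0}]'
python3 -m handwheel '[{"x":0,"y":0,"z":0.0005,"wx":0,"wy":0,"wz":0},{"x":0,"y":0,"z":0.001,"wx":0,"wy":0,"wz":0},{"x":0,"y":0,"z":0.001,"wx":0,"wy":0,"wz":0}]'
```

```text
time: 15.7
position: [0.6039, -0.021, 0.1196]
tool_rot: [2.091, -2.342, 0.0]
ft_force: [-1.8, 0.5, 4.5]
grip_width: 0.779
grip_force: 30.0
time: 15.95
position: [0.6039, -0.021, 0.1196]
tool_rot: [2.091, -2.342, 0.001]
ft_force: [-4.1, -1.0, 10.8]
grip_width: 0.78
grip_force: 30.0
```

Contact came at z=0.1196, exactly the predicted seating height. I'll ease off the pressure, open and back away.

```bash
python3 -m handwheel '[{"x":0,"y":0,"z":-0.001,"wx":0,"wy":0,"wz":0},{"x":0,"y":0,"z":-0.001,"wx":0,"wy":0,"wz":0}]' - 6
python3 -m handwheel '[{"x":0,"y":0,"z":0,"wx":0,"wy":0,"wz":0},{"x":0,"y":0,"z":0,"wx":0,"wy":0,"wz":0},{"x":0,"y":0,"z":0,"wx":0,"wy":0,"wz":0},{"x":0,"y":0,"z":0,"wx":0,"wy":0,"wz":0},{"x":0,"y":0,"z":0,"wx":0,"wy":0,"wz":0},{"x":0,"y":0,"z":0,"wx":0,"wy":0,"wz":0}]' 0.087
python3 -m handwheel '[{"x":0,"y":0,"z":-0.01,"wx":0,"wy":0,"wz":0},{"x":0,"y":0,"z":-0.03,"wx":0,"wy":0,"wz":0},{"x":0,"y":0,"z":-0.05,"wx":0,"wy":0,"wz":0},{"x":0,"y":0,"z":-0.07,"wx":0,"wy":0,"wz":0},{"x":0,"y":0,"z":-0.09,"wx":0,"wy":0,"wz":0},{"x":0,"y":0,"z":-0.11,"wx":0,"wy":0,"wz":0},{"x":0,"y":0,"z":-0.13,"wx":0,"wy":0,"wz":0},{"x":0,"y":0,"z":-0.15,"wx":0,"wy":0,"wz":0},{"x":0,"y":0,"z":-0.15,"wx":0,"wy":0,"wz":0}]'
python3 - <<'E'
from h import *;from bench import ctrl
goto(ctrl,[.6,0,.25],173.44)
s=ctrl.get_image("scene");np.savez("s4.npz",**s);t=ctrl.get_image("top");np.savez("t4.npz",**t)
crop(s,215,170,325,260,7,"pics/b4.png")
E
```

```text
time: 16.12
position: [0.604, -0.021, 0.1195]
tool_rot: [2.091, -2.342, 0.001]
ft_force: [-1.7, 0.3, 5.5]
grip_width: 0.782
grip_force: 6.0
time: 16.62
position: [0.6036, -0.021, 0.1187]
tool_rot: [2.091, -2.342, -0.001]
ft_force: [-0.4, 0.3, -0.4]
grip_width: 0.994
grip_force: 0.0
time: 17.37
position: [0.6057, -0.0199, 0.2737]
tool_rot: [-2.09, 2.341, -0.005]
ft_force: [0.7, 1.0, 0.1]
grip_width: 1.002
grip_force: 0.0
t 17.37 pos [ 0.6057 -0.0199  0.2737] tool y yaw 173.51 j [ 0.94  0.5  -1.32  1.46  0.49  1.54  2.67]
F [0.7 1.  0.1] grip 0.0 1.002310992835442
shift [-0.0192  0.0081  0.0237] wz 0.07 tilt [ 0.005 -0.    -1.   ]
```

View pics/b4.png

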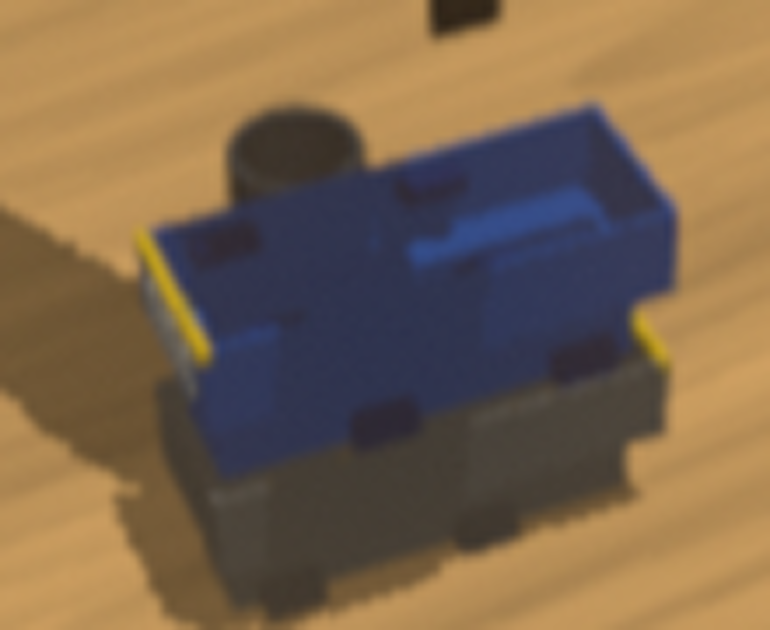

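Blue sits on grey with the yellow ends opposite: blue's strip runs (140,235)–(208,358) and grey's strip is at (650,340). I'll check the rim height and level numerically from corners in both views.

Run:
```python
from h import *
s=np.load("s4.npz");t=np.load("t4.npz")
y=np.radians(83.44);ex=np.array([np.cos(y),np.sin(y)]);ey=np.array([-ex[1],ex[0]]);c0=np.array([.603,-.0209])
def loc(px,z):
    p=ray(s,(215+px[0]/7-.43,170+px[1]/7-.43),z)[:2]-c0;return (np.array([p@ex,p@ey])*1e3).round(1)
for p in [(598,104),(678,212),(138,235),(207,360)]:print("blue",loc(p,.154),"if 6mm higher",loc(p,.160))
for p in [(667,367),(158,378)]:print("grey",loc(p,.08))
for a,b in((90,34),(90,-34),(-90,34),(-90,-34)):
    q=[*(c0+ex*a/1e3+ey*b/1e3)]
    print("expected crop px",[((proj(s,[*q,z])+.43-[215,170])*7).round(0) for z in(.154,.160)])
g=lambda d:cv2.cvtColor(d["image"],cv2.COLOR_RGB2GRAY)
crop(t,235,100,365,300,3,"pics/t4.png")
dif=cv2.absdiff(g(np.load("scene0.npz")),g(s));print("bystander diff", dif[255:300,130:170].mean(),dif[262:335,285:315].mean(),dif[160:190,350:385].mean())
```

```text
blue [90.5 30.3] if 6mm higher [87.1 23.6]
blue [ 89.5 -36.6] if 6mm higher [ 86.1 -42.7]
blue [-89.1  31.1] if 6mm higher [-90.8  24.4]
blue [-88.3 -38.9] if 6mm higher [-90.  -44.9]
grey [ 87.5 -38.4]
grey [-87.3  34.3]
expected crop px [array([592.,  99.]), array([593.,  86.])]
expected crop px [array([676., 207.]), array([677., 194.])]
expected crop px [array([133., 231.]), array([131., 218.])]
expected crop px [array([197., 352.]), array([196., 339.])]
bystander diff 10.345 10.478538812785388 10.09142857142857
```

All four corners fit a level rim at 154 mm (seated). They would be off by 6 mm or more if it were perched on the rim. The gripper is clear, so I'm handing in.

```bash
python3 -c "
from bench import ctrl
print(ctrl.close_job())"
```

```text
the job is handed in; nothing more can be done
None
```

The job is handed in: the blue bin was lifted out, turned half round and set gently on the grey bin's lugs, measured level and seated with yellow ends opposite and the gripper clear; the hand-in call returned no verdict.

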